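# Flip the status paddle of the occupied sample dock

## Task

One of the two docks holds the blue-capped sample jar. With a fingertip, gently push that dock's status paddle up and over its hinge until it lies flat on the other side with its green face up. Leave the jar, the empty dock's paddle and everything else where they are.

Things in the scene. Friction and masses are not known exactly. Their poses are not given: they have to be found in the camera images.
- dock_a: the dock holding the jar (left or right): grey base plate fixed to the table, 180 (x) x 190 (y) x 8 mm, y from -90 to +100 mm of its origin, which is on the table, z up; yaw within 0.6 rad of the world axes. A black cup (66 mm across, rim 20 mm above the table) at (0, +62) mm takes one jar; the paddle's level hinge runs along the plate's y, over the point (0, -35) mm
- dock_b: the dock with the empty cup, built the same as dock_a. Its paddle is left as it is.
- jar: the sample jar with a blue cap, 52 mm wide, 66 mm high, standing loose in dock_a's cup, its top about 75 mm above the table; origin at the centre of its underside; not to be moved
- flag_a (a joint): angle of dock_a's paddle, rad. 0: lies level towards the dock's +x, orange face up; pi/2: straight up; pi: lies level towards the dock's -x, green face up; both ends are stops; starts at 0 to 0.2. A stiff hinge (friction about 0.045 N m, so 1 to 2 N at the tab or edge): the paddle stays wherever it is left
- flag_b (a joint): angle of dock_b's paddle, as for flag_a; starts at 0 to 0.2
- flag_a_hinge (a point): middle of dock_a's hinge axis, on the paddle's centre line, 62 mm above the table. Posts 8 mm thick (tops 70 mm above the table) hold the hinge 38 mm to either side along y. Thin rubber rests, 40 mm to either side in x and 22 mm off the centre line, carry the level paddle
- flag_a_tab (a point): tip of dock_a's yellow thumb tab: 24 mm wide, 5 mm thick, it stands square out of the paddle at the hinge, 42 mm long: straight up at angle 0, towards the dock's -x at pi/2, straight down at pi
- flag_a_edge (a point): middle of the free edge of dock_a's paddle, a plate 60 mm wide along the hinge, 5 mm thick, reaching 70 mm from the hinge axis; one face orange with a black bar, the other green with a white disc
- flag_b_edge (a point): middle of the free edge of dock_b's paddle, 70 mm from its hinge axis
- gel_bottle: blue bottle with a white cap, 60 mm wide, 110 mm high, standing; origin at the centre of its underside
- cup: blue open cup, 72 mm across the mouth, 80 mm high; origin at the centre of its underside
- tape_roll: yellow tape roll lying flat, 90 mm across, 24 mm high; origin at the centre of its underside
- probe: black and grey hand probe lying on the table, about 130 mm long along its x, 56 mm wide, 30 mm high; origin at the underside
- hub: flat black connector box, 50 x 120 x 18 mm; origin at the centre of its underside

How it is judged:
By the outcome, as a careful person would: the job done as asked, in the order asked, and still so for the second after the job is handed in, with the robot touching nothing.
It also fails if it takes over 48 s, if anything falls off the work surface, if the arm or the gripper's body presses on something with over 40 N, if the wrist force passes 120 N, or if a joint passes its speed limit or range.

## Robot

A 7-joint arm with a two-finger parallel gripper is mounted at the origin on the work surface. World frame = base frame: x ahead of the robot, y to its left, z up, the work surface at z = 0. Lengths are in m, angles in rad, forces in N, time in s.
With the tool pointing down it reaches from about 0.425 to 0.875 m from the base axis. Payload 4.7 kg.
Tool frame: the origin (TCP) lies at the very end of the fingers, on their centre line; the grasp point (between the pads) lies 19 mm behind it; x points along the fingers, z is the direction in which the jaws open and shut, and the axes are right-handed (so a half turn about x gives the same grasp; the last joint's range is limited). The gripper opens to 87 mm and grips with 3 to 60 N. Pads are 19 mm wide; open, the fingers measure 117 mm over their backs; the gripper's body (75 mm by 190 mm) begins 51 mm behind the grasp point.
Start: joints at [1.201, 0.321, -0.07, 1.45, 0.023, 1.371, -0.057], TCP at [0.243, -0.603, 0.223] pointing down, gripper open.
Joint ranges: [-2.86, 2.86], [-0.3, 2.09], [-1.38, 1.24], [0.06, 2.45], [-1.56, 4.7], [0.09, 2.05], [-2.69, 2.69]. Speed limits (rad/s): [2.57, 2.57, 3.14, 3.14, 3.14, 3.14, 3.14].

## Interface

Orientations are given as a rotation vector (axis times angle).
In Python, from bench import * gives the robot as it stands.
- The arm moves only by the shell command python3 -m handwheel 'ROWS' [OPENING] [FORCE]. ROWS is JSON, a list of rows, each an object with "xyz": the shift along the world's x, y, z in cm, a list of three; "angular": the turn, a rotation vector about the world's x, y, z in degrees, a list of three. A call has 1 to 5 rows; each row shifts and turns the pose as measured when the row begins; what a row does not reach is not made up. A row lasts 1/12 s, in which the tool goes at most 41.7 mm and 7.16 degrees, less where a joint would pass 70% of its speed; a pose out of reach is approached as far as the arm can. A call with a gripper value outside its range is refused whole. OPENING is the finger opening in cm, from 0 to 8.7, set as the call begins (- or left out, the last holds). The fingers move at their own pace and stop on an object; FORCE is the grip in N (left out, the last holds). Time passes only in rows, so rows that do not move let the fingers close. It gives the time, the measured TCP pose, the force and the opening at its end, in the units of the state.
- get_state(): the state, without advancing time (a new reading comes with each control period).
- get_image(name): name is "scene" or "top" or "wrist"; returns a dict with "pixels" (420x560x3 uint8, blue, green, red), "K" (3x3 intrinsics, pixels), "cam_to_world" (4x4, takes a point from camera to world coordinates). Camera axes: x right, y down, z forward; pixel columns grow to the right and rows downward; lengths in m; the calibration is good to about 2 mm. The wrist camera is an equidistant fisheye: a pixel r from the principal point sees the ray r / f radians off the axis. A picture is of the moment at which its call begins. There is no depth.
- close_job(): hands the job in, once; it reports no verdict.
The state is a dict: "time": time; "joint_positions": joint angles; "qd": joint speeds; "joint_torque": joint torques, N m; "position": TCP position; "tool_rot": TCP orientation; "ft_force": force on the tool from outside, world axes, zero at the start; "torque": the same for the moment, N m; "grip_width": opening from 0.0 (shut) to 1.0 (fully open).
Only numpy, scipy, OpenCV 4.12 (cv2) and the standard library are available. Lean on these libraries where they do the work, as an engineer would, in place of code of your own. Each camera call takes 0.05 s, during which the arm holds its last target.

## Working session

There is one attempt and no reset: what is moved stays moved. The work goes in short steps, Python scripts to look and compute and a shell command to move; the robot and the scene stay as the last step left them, time stands still between calls to the robot, and variables do not carry over. Pictures are saved under pics/ and viewed, and the job is handed in when it is done.

```bash
mkdir -p pics; ls; python3 - <<'E'
from bench import *
import cv2
s=get_state();print(s)
for n in ["scene","top","wrist"]:
    i=get_image(n);cv2.imwrite(f"pics/{n}0.png",i["pixels"]);print(n,i["K"],i["cam_to_world"])
E
```

```text
pics
{'time': 0.0, 'joint_positions': array([ 1.20107283,  0.32184198, -0.07006628,  1.45169576,  0.02259924,
        1.37079237, -0.05689646]), 'qd': array([-1.59735104e-03, -9.98082726e-04,  4.55686968e-04,  1.41481441e-03,
       -8.37225853e-05,  1.53102868e-03,  8.88725484e-04]), 'joint_torque': array([-5.76020702e-04, -4.91286027e+01, -4.03909441e-01, -3.12529099e+01,
       -6.37792144e-02,  4.36710985e-02,  1.74448469e-04]), 'position': array([ 0.24313651, -0.60220658,  0.22143862]), 'tool_rot': array([ 0.92302687,  1.36840231, -0.92137278]), 'ft_force': array([ 0.2689606 , -0.56985026,  0.02514191]), 'torque': array([ 0.05011086, -0.01506521, -0.02891437]), 'grip_width': 1.0003088174152064}
scene [[435.2345027    0.         281.70885828]
 [  0.         435.2345027  214.04977303]
 [  0.           0.           1.        ]] [[ 0.16876923  0.80198046 -0.57301334  1.34762429]
 [ 0.98564104 -0.14047619  0.09369192 -0.13482392]
 [-0.00535564 -0.58059778 -0.81417291  1.22257012]
 [ 0.          0.          0.          1.        ]]
top [[472.26457058   0.         279.9272003 ]
 [  0.         472.26457058 210.6746406 ]
 [  0.           0.           1.        ]] [[-6.54704228e-04 -9.79645754e-01  2.00733078e-01  3.08514529e-01]
 [-9.99997124e-01  1.10451290e-03  2.12884210e-03  1.04962050e-02]
 [-2.30722340e-03 -2.00731107e-01 -9.79643659e-01  1.34583330e+00]
 [ 0.00000000e+00  0.00000000e+00  0.00000000e+00  1.00000000e+00]]
wrist [[325.1922621    0.         278.09816985]
 [  0.         325.1922621  210.18379086]
 [  0.           0.           1.        ]] [[ 0.37401953 -0.88241023 -0.28541474  0.32172393]
 [-0.92741575 -0.35688339 -0.11195656 -0.57112658]
 [-0.00306817  0.30657206 -0.95184251  0.38409537]
 [ 0.          0.          0.          1.        ]]
```

View pics/scene0.png

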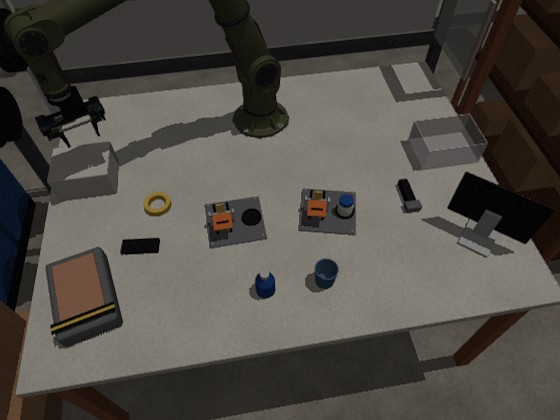

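View pics/top0.png

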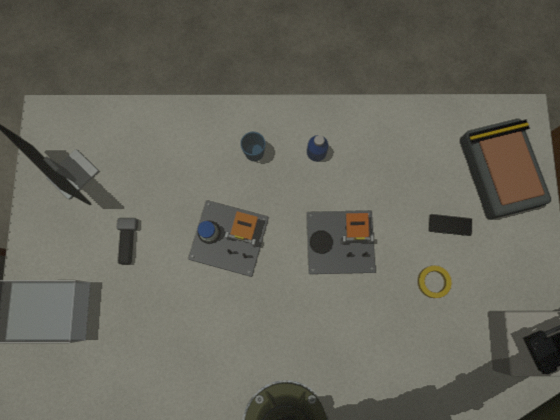

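The jar stands in the left dock (+y; about (228,238) in top, jar at (208,231), paddle at (245,226)). Next I'll zoom in and measure the corners.

```bash
python3 - <<'E'
import cv2
t=cv2.imread("pics/top0.png");c=t[190:285,180:280];cv2.imwrite("pics/topz.png",cv2.resize(c,None,fx=6,fy=6,interpolation=cv2.INTER_CUBIC))
t=cv2.imread("pics/scene0.png");c=t[175:245,290:370];cv2.imwrite("pics/scz.png",cv2.resize(c,None,fx=8,fy=8,interpolation=cv2.INTER_CUBIC))
E
```

```text
(no output)
```

View pics/topz.png

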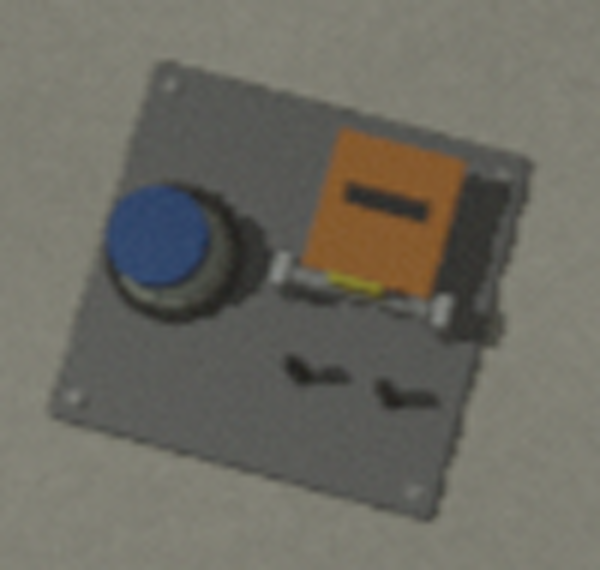

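View pics/scz.png

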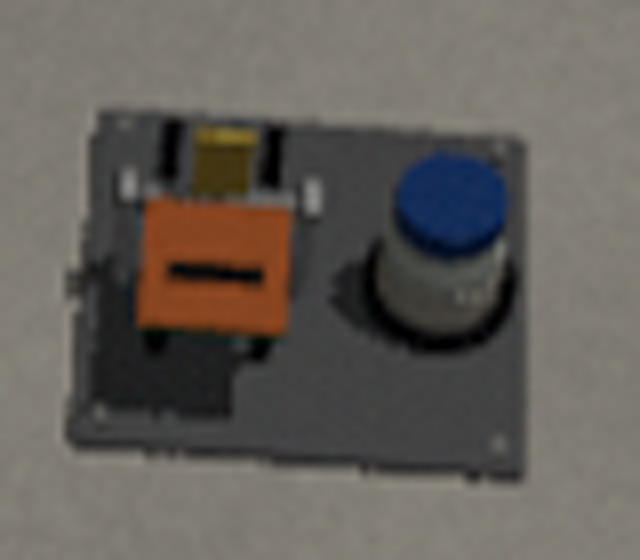

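```bash
cat > h.py <<'E'
from bench import *
import numpy as np
from scipy.optimize import least_squares
def proj(im,P):
    M=np.linalg.inv(im["cam_to_world"]);p=np.atleast_2d(P)@M[:3,:3].T+M[:3,3];q=p@im["K"].T
    return q[:,:2]/q[:,2:]
def dock(d,P):
    c,s=np.cos(d[2]),np.sin(d[2]);P=np.atleast_2d(P)
    return np.c_[d[0]+c*P[:,0]-s*P[:,1],d[1]+s*P[:,0]+c*P[:,1],P[:,2]]
E
python3 - <<'E'
from h import *
t,s=get_image("top"),get_image("scene")
pl=np.array([[.09,.1,.008],[.09,-.09,.008],[-.09,-.09,.008],[-.09,.1,.008]])
tp=np.array([[160,62],[532,160],[435,520],[52,412]])/6+[180,190]-.4
sp=np.array([[525,480],[70,445],[100,112],[522,138]])/8+[290,175]-.4
def pad(a):
    r=[]
    for L,y in((.07,.03),(.07,-.03)):
        u=np.array([np.cos(a),np.sin(a)]);n=np.array([-u[1],u[0]])
        q=L*u+.0025*n; r.append([q[0],-.035+y,.062+q[1]])
    return np.array(r)
tpp=np.array([[342,128],[466,160]])/6+[180,190]-.4
spp=np.array([[288,335],[137,328]])/8+[290,175]-.4
def f(d):
    return np.r_[proj(t,dock(d,pl))-tp,proj(s,dock(d,pl))-sp,proj(t,dock(d,pad(d[3])))-tpp,proj(s,dock(d,pad(d[3])))-spp].ravel()
r=least_squares(f,[.55,.1,-.25,.1]);print(r.x,np.round(r.fun.reshape(-1,2),2))
for m,ix in((t,'t'),(s,'s')):
    pass
d=r.x
print("hinge",dock(d,[0,-.035,.062]),"jar",dock(d,[0,.062,.075]))
from scipy.spatial.transform import Rotation as R
print(R.from_rotvec(get_state()["tool_rot"]).as_matrix())
E
```

```text
[ 0.50414371  0.15659376 -0.26158068  0.06300959] [[-0.82 -0.73]
 [ 0.24 -0.54]
 [-0.41  0.19]
 [-1.15  0.77]
 [-0.25 -0.04]
 [-0.61  0.1 ]
 [-0.81 -0.18]
 [-0.15  0.23]
 [-0.31 -0.22]
 [-0.04 -0.05]
 [-0.77  0.23]
 [-0.4  -0.23]]
hinge [[0.49509243 0.12278437 0.062     ]] jar [[0.52017739 0.21648467 0.075     ]]
[[-3.45167786e-04  9.27249977e-01  3.74442733e-01]
 [ 7.55425936e-04  3.74442891e-01 -9.27249670e-01]
 [-9.99999655e-01 -3.71929630e-05 -8.29714306e-04]]
```

Dock_a pose: (0.504, 0.157), yaw -0.262, with residuals of 1 px or less. The hinge is at (0.495, 0.123) and flag_a is about 0.06. I'll close the fingers, turn the jaws along the dock's y and travel there high up.

```bash
python3 -m handwheel '[{"xyz":[1.43,3.58,0],"angular":[0,0,-6.2]},{"xyz":[1.43,3.58,0],"angular":[0,0,-6.2]},{"xyz":[1.43,3.58,0],"angular":[0,0,-6.2]},{"xyz":[1.43,3.58,0],"angular":[0,0,-6.2]},{"xyz":[1.43,3.58,0],"angular":[0,0,-6.2]}]' 0 10
python3 -m handwheel '[{"xyz":[1.43,3.58,0],"angular":[0,0,-6]},{"xyz":[1.43,3.58,0],"angular":[0,0,0]},{"xyz":[1.43,3.58,0],"angular":[0,0,0]},{"xyz":[1.43,3.58,0],"angular":[0,0,0]},{"xyz":[1.43,3.58,0],"angular":[0,0,0]}]'
python3 -m handwheel '[{"xyz":[1.43,3.58,0],"angular":[0,0,0]},{"xyz":[1.43,3.58,0],"angular":[0,0,0]},{"xyz":[1.43,3.58,0],"angular":[0,0,0]},{"xyz":[1.43,3.58,0],"angular":[0,0,0]},{"xyz":[1.43,3.58,0],"angular":[0,0,0]}]'
cat >> h.py <<'E'
from scipy.spatial.transform import Rotation as R
D=[.50414,.15659,-.26158]
def st():
    s=get_state();p=s["position"];M=R.from_rotvec(s["tool_rot"]).as_matrix()
    c,sn=np.cos(D[2]),np.sin(D[2]);v=p[:2]-dock(D,[0,-.035,0])[0,:2]
    print("t",round(s["time"],2),"pos",p.round(4),"dock rel hinge mm",np.round([1e3*(c*v[0]+sn*v[1]),1e3*(-sn*v[0]+c*v[1]),1e3*p[2]],1),"jawdeg",round(np.degrees(np.arctan2(M[1,2],M[0,2])),1),"xax",M[:,0].round(3),"F",s["ft_force"].round(2),"grip",round(s["grip_width"],3))
E
python3 -c "
from h import *
st()"
```

```text
time: 0.67
position: [0.3079, -0.4251, 0.218]
tool_rot: [1.351, 1.115, -1.356]
ft_force: [0.9, -0.3, -0.1]
grip_width: 0.704
time: 1.08
position: [0.3806, -0.2367, 0.2181]
tool_rot: [1.435, 1.047, -1.441]
ft_force: [2.3, -1.4, -0.0]
grip_width: 0.32
time: 1.5
position: [0.4533, -0.0481, 0.2192]
tool_rot: [1.434, 1.041, -1.44]
ft_force: [0.5, 0.2, -0.4]
grip_width: 0.019
t 1.5 pos [ 0.4533 -0.0481  0.2192] dock rel hinge mm [   3.8 -175.9  219.2] jawdeg -108.1 xax [-0.001 -0.003 -1.   ] F [ 0.47  0.24 -0.45] grip 0.019
```

```bash
python3 -m handwheel '[{"xyz":[1.5,3.3,0],"angular":[0,0,1]},{"xyz":[1.5,3.3,0],"angular":[0,0,1]},{"xyz":[1.5,3.3,0],"angular":[0,0,1]},{"xyz":[1.5,3.3,-1],"angular":[0,0,0]},{"xyz":[1.3,2.0,-1],"angular":[0,0,0]}]'
python3 -m handwheel '[{"xyz":[0,0,0],"angular":[0,0,0]}]'
python3 - <<'E'
from h import *
import cv2
st()
for n in ["top","scene","wrist"]:
    i=get_image(n);
    p=proj(i,dock(D,[0,-.035,.08]))[0].astype(int) if n!="wrist" else np.array([280,210]);w=60 if n!="wrist" else 200
    c=i["pixels"][max(0,p[1]-w):p[1]+w,max(0,p[0]-w):p[0]+w];f=400/c.shape[0]
    cv2.imwrite(f"pics/a_{n}.png",cv2.resize(c,(400,400),interpolation=cv2.INTER_CUBIC))
cv2.imwrite("pics/a.png",np.hstack([cv2.imread("pics/a_top.png"),cv2.imread("pics/a_scene.png")]))
E
```

```text
time: 1.92
position: [0.5294, 0.1166, 0.2029]
tool_rot: [1.397, 1.068, -1.39]
ft_force: [-0.0, -0.5, -0.1]
grip_width: 0.006
time: 2.0
position: [0.5295, 0.1221, 0.2013]
tool_rot: [1.395, 1.076, -1.385]
ft_force: [-0.6, -0.0, -1.4]
grip_width: 0.004
t 2.0 pos [0.5295 0.1221 0.2013] dock rel hinge mm [ 33.4   8.2 201.3] jawdeg -104.3 xax [ 0.007  0.    -1.   ] F [-0.56 -0.01 -1.42] grip 0.004
```

View pics/a.png

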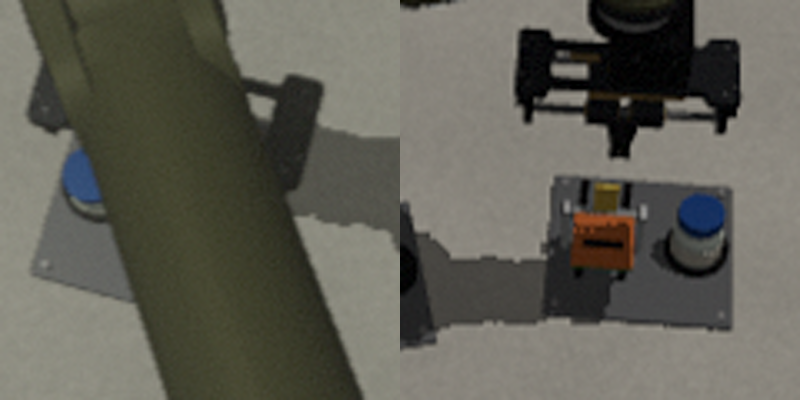

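View pics/a_wrist.png

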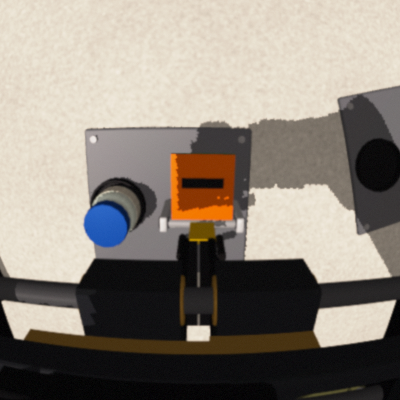

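The wrist view shows the finger on the paddle's centre line, with the tab at (202,230) and the jar clear at (105,220). I'll lower the finger on the paddle side of the tab.

```bash
python3 -m handwheel '[{"xyz":[-0.4,-0.3,-2.5],"angular":[0,0,-0.6]},{"xyz":[-0.4,-0.3,-2.5],"angular":[0,0,0]},{"xyz":[0,0,-2.5],"angular":[0,0,0]},{"xyz":[0,0,-1],"angular":[0,0,0]},{"xyz":[0,0,0],"angular":[0,0,0]}]'
python3 -c "
from h import *
st()"
```

```text
time: 2.57
position: [0.5222, 0.0992, 0.119]
tool_rot: [1.413, 1.043, -1.405]
ft_force: [0.3, -0.4, 0.5]
grip_width: 0.0
t 2.57 pos [0.5222 0.0992 0.119 ] dock rel hinge mm [ 32.3 -15.7 119. ] jawdeg -106.1 xax [ 0.015 -0.012 -1.   ] F [ 0.27 -0.41  0.49] grip 0.0
```

```bash
python3 -m handwheel '[{"xyz":[-0.1,0.8,-1],"angular":[0.4,0.5,0.5]},{"xyz":[-0.1,0.8,-0.8],"angular":[0.3,0.3,0.5]},{"xyz":[0,0,0],"angular":[0,0,0]}]'
python3 -c "
from h import *
st()"
```

```text
time: 2.82
position: [0.5218, 0.1134, 0.1024]
tool_rot: [1.405, 1.068, -1.401]
ft_force: [-0.4, 0.3, 0.3]
grip_width: 0.006
t 2.82 pos [0.5218 0.1134 0.1024] dock rel hinge mm [ 28.2  -2.1 102.4] jawdeg -105.3 xax [ 0.004 -0.    -1.   ] F [-0.43  0.27  0.34] grip 0.006
```

```bash
python3 -m handwheel '[{"xyz":[0,0.1,-0.5],"angular":[0,0,0]},{"xyz":[0,0.1,-0.5],"angular":[0,0,0]},{"xyz":[-0.4,0.1,0],"angular":[0,0,0]},{"xyz":[-0.4,0.1,0],"angular":[0,0,0]},{"xyz":[0,0,0],"angular":[0,0,0]}]'
python3 -c "
from h import *
st()"
```

```text
time: 3.23
position: [0.5148, 0.1198, 0.0934]
tool_rot: [1.407, 1.068, -1.396]
ft_force: [0.0, -0.2, -0.4]
grip_width: 0.009
t 3.23 pos [0.5148 0.1198 0.0934] dock rel hinge mm [19.8  2.2 93.4] jawdeg -105.2 xax [ 0.007  0.001 -1.   ] F [ 0.03 -0.15 -0.43] grip 0.009
```

```bash
python3 -m handwheel '[{"xyz":[-0.4,0.1,0],"angular":[0,0,0]},{"xyz":[-0.4,0.1,0],"angular":[0,0,0]},{"xyz":[-0.4,0.1,-0.1],"angular":[0,0,0]},{"xyz":[-0.4,0.1,-0.1],"angular":[0,0,0]}]'
python3 - <<'E'
from h import *
import cv2
st()
i=get_image("wrist");cv2.imwrite("pics/b_w.png",i["pixels"][50:400])
E
```

```text
time: 3.57
position: [0.5001, 0.1238, 0.0932]
tool_rot: [1.41, 1.064, -1.392]
ft_force: [2.3, -1.0, 1.0]
grip_width: 0.004
t 3.57 pos [0.5001 0.1238 0.0932] dock rel hinge mm [ 4.5  2.3 93.2] jawdeg -105.2 xax [ 0.013  0.001 -1.   ] F [ 2.34 -0.99  0.96] grip 0.004
```

View pics/b_w.png

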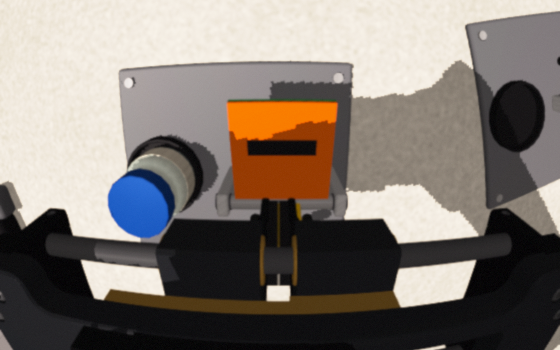

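Contact is about 2.5 N and the paddle is lifting. I'll continue along the arc.

```bash
python3 -m handwheel '[{"xyz":[-0.3,0.05,-0.3],"angular":[0,0.3,0]},{"xyz":[-0.3,0.05,-0.3],"angular":[0,0.3,0]},{"xyz":[-0.3,0.05,-0.2],"angular":[0,0,0]},{"xyz":[-0.3,0.05,-0.2],"angular":[0,0,0]}]'
python3 -c "
from h import *
st()"
python3 -m handwheel '[{"xyz":[-0.3,0.05,-0.3],"angular":[0,0,0]},{"xyz":[-0.3,0.05,-0.3],"angular":[0,0,0]},{"xyz":[-0.2,0.05,-0.3],"angular":[0,0,0]}]'
python3 - <<'E'
from h import *
import cv2
st()
i=get_image("wrist");cv2.imwrite("pics/c_w.png",i["pixels"][50:400])
E
```

```text
time: 3.95
position: [0.4882, 0.1266, 0.084]
tool_rot: [1.406, 1.069, -1.398]
ft_force: [1.0, -0.5, 2.5]
grip_width: 0.005
t 3.95 pos [0.4882 0.1266 0.084 ] dock rel hinge mm [-7.6  1.9 84. ] jawdeg -105.3 xax [ 0.005  0.001 -1.   ] F [ 0.96 -0.47  2.55] grip 0.005
time: 4.2
position: [0.4793, 0.1288, 0.074]
tool_rot: [1.407, 1.07, -1.397]
ft_force: [1.5, -1.1, 0.9]
grip_width: 0.007
t 4.2 pos [0.4793 0.1288 0.074 ] dock rel hinge mm [-16.8   1.7  74. ] jawdeg -105.2 xax [ 0.005  0.002 -1.   ] F [ 1.53 -1.13  0.85] grip 0.007
```

View pics/c_w.png

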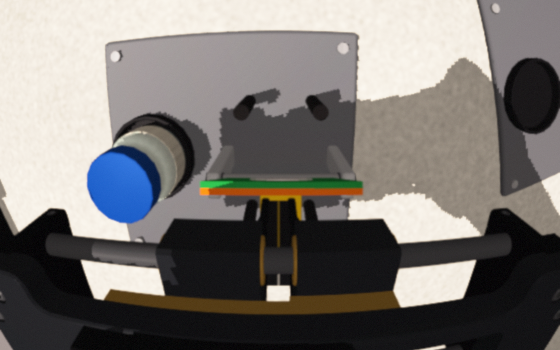

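The paddle is nearly edge-on to the wrist camera at (280,187), so roughly 70° up. I'll retract upward, go over it and come down on its green side.

```bash
python3 -m handwheel '[{"xyz":[0,0,1.5],"angular":[0,0,0]},{"xyz":[0,0,3],"angular":[0,0,0]},{"xyz":[0,0,3],"angular":[0,0,0]},{"xyz":[0,0,2],"angular":[0,0,0]},{"xyz":[0,0,0],"angular":[0,0,0]}]'
python3 - <<'E'
from h import *
import cv2
st()
i=get_image("wrist");cv2.imwrite("pics/d_w.png",i["pixels"][50:400])
i=get_image("scene");p=proj(i,dock(D,[0,-.035,.08]))[0].astype(int);cv2.imwrite("pics/d_s.png",cv2.resize(i["pixels"][p[1]-50:p[1]+50,p[0]-50:p[0]+70],None,fx=5,fy=5))
E
```

```text
time: 4.67
position: [0.469, 0.1276, 0.1653]
tool_rot: [1.392, 1.083, -1.415]
ft_force: [-0.1, 0.3, 0.9]
grip_width: 0.005
t 4.67 pos [0.469  0.1276 0.1653] dock rel hinge mm [-26.4  -2.1 165.3] jawdeg -105.1 xax [-0.017  0.    -1.   ] F [-0.13  0.26  0.88] grip 0.005
```

View pics/d_w.png

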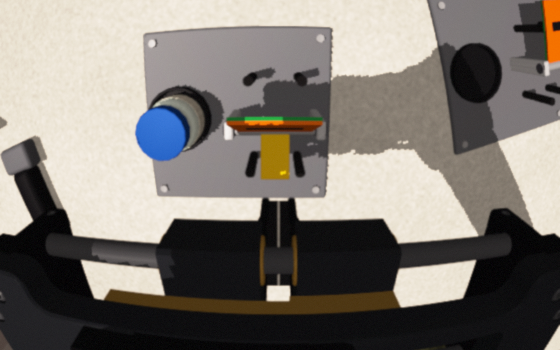

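View pics/d_s.png

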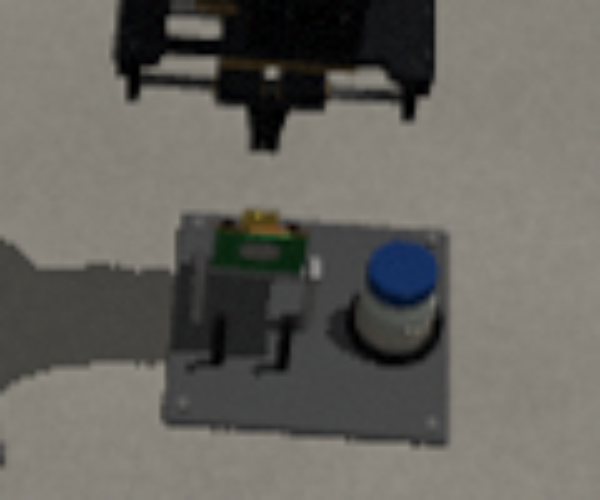

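```bash
python3 -m handwheel '[{"xyz":[2.0,-0.5,0],"angular":[0,-0.5,0]},{"xyz":[2.0,-0.5,0],"angular":[0,-0.5,0]},{"xyz":[2,-0.5,0],"angular":[0,0,0]},{"xyz":[1.5,-0.3,0],"angular":[0,0,0]},{"xyz":[0,0,0],"angular":[0,0,0]}]'
python3 -c "
from h import *
st()"
```

```text
time: 5.18
position: [0.5378, 0.1067, 0.1527]
tool_rot: [1.386, 1.081, -1.417]
ft_force: [-0.4, -0.8, 0.6]
grip_width: 0.004
t 5.18 pos [0.5378 0.1067 0.1527] dock rel hinge mm [ 45.5  -4.5 152.7] jawdeg -105.0 xax [-0.018 -0.005 -1.   ] F [-0.38 -0.82  0.6 ] grip 0.004
```

```bash
python3 -m handwheel '[{"xyz":[0,0.3,-1.5],"angular":[0.3,-0.5,0]},{"xyz":[0,0.2,-1.5],"angular":[0,-0.5,0]},{"xyz":[0,0,-1],"angular":[0,0,0]},{"xyz":[0,0,0],"angular":[0,0,0]}]'
python3 -c "
from h import *
st()"
```

```text
time: 5.52
position: [0.5318, 0.1118, 0.1045]
tool_rot: [1.392, 1.084, -1.41]
ft_force: [-0.2, -0.3, -1.0]
grip_width: 0.003
t 5.52 pos [0.5318 0.1118 0.1045] dock rel hinge mm [ 38.3  -1.1 104.5] jawdeg -105.0 xax [-0.014  0.001 -1.   ] F [-0.19 -0.34 -0.98] grip 0.003
```

```bash
python3 -m handwheel '[{"xyz":[-0.4,0.1,0.1],"angular":[0,-0.3,0]},{"xyz":[-0.4,0.1,0],"angular":[0,-0.3,0]},{"xyz":[-0.4,0.1,0],"angular":[0,0,0]},{"xyz":[-0.4,0.1,0],"angular":[0,0,0]},{"xyz":[-0.4,0.1,0],"angular":[0,0,0]}]'
python3 -c "
from h import *
st()"
python3 -m handwheel '[{"xyz":[-0.4,0.1,0],"angular":[0,0,0]},{"xyz":[-0.4,0.1,0],"angular":[0,0,0]},{"xyz":[-0.4,0.1,0],"angular":[0,0,0]},{"xyz":[-0.4,0.1,0],"angular":[0,0,0]}]'
python3 - <<'E'
from h import *
import cv2
st()
i=get_image("wrist");cv2.imwrite("pics/e_w.png",i["pixels"][50:400])
E
```

```text
time: 5.93
position: [0.5095, 0.1173, 0.106]
tool_rot: [1.398, 1.077, -1.401]
ft_force: [-0.4, -0.9, -0.6]
grip_width: 0.004
t 5.93 pos [0.5095 0.1173 0.106 ] dock rel hinge mm [ 15.3  -1.6 106. ] jawdeg -105.0 xax [-0.003  0.001 -1.   ] F [-0.35 -0.87 -0.59] grip 0.004
time: 6.27
position: [0.4927, 0.1217, 0.1075]
tool_rot: [1.399, 1.074, -1.398]
ft_force: [0.6, -0.3, -0.5]
grip_width: 0.007
t 6.27 pos [0.4927 0.1217 0.1075] dock rel hinge mm [ -2.   -1.7 107.5] jawdeg -105.0 xax [ 0.001  0.    -1.   ] F [ 0.57 -0.33 -0.5 ] grip 0.007
```

View pics/e_w.png

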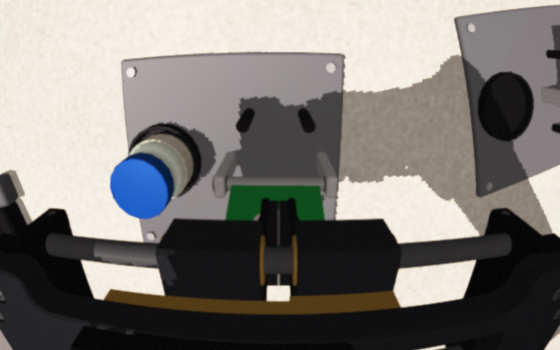

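The paddle is past vertical, with the green face now towards the camera at (275,203). I'll continue the arc over and down.

```bash
python3 -m handwheel '[{"xyz":[-0.4,0.1,-0.2],"angular":[0,0,0]},{"xyz":[-0.4,0.1,-0.2],"angular":[0,0,0]},{"xyz":[-0.4,0.1,-0.3],"angular":[0,0,0]},{"xyz":[-0.4,0.1,-0.3],"angular":[0,0,0]}]'
python3 -c "
from h import *
st()"
python3 -m handwheel '[{"xyz":[-0.3,0.1,-0.3],"angular":[0,0,0]},{"xyz":[-0.3,0.1,-0.4],"angular":[0,0,0]},{"xyz":[-0.3,0.1,-0.4],"angular":[0,0,0]}]'
python3 -c "
from h import *
st()"
```

```text
time: 6.65
position: [0.4753, 0.1265, 0.0978]
tool_rot: [1.4, 1.073, -1.397]
ft_force: [0.1, -0.1, 1.1]
grip_width: 0.008
t 6.65 pos [0.4753 0.1265 0.0978] dock rel hinge mm [-20.   -1.5  97.8] jawdeg -104.9 xax [ 0.002  0.    -1.   ] F [ 0.11 -0.1   1.13] grip 0.008
time: 6.9
position: [0.4648, 0.1296, 0.0854]
tool_rot: [1.399, 1.073, -1.398]
ft_force: [-0.3, -0.4, -0.2]
grip_width: 0.005
t 6.9 pos [0.4648 0.1296 0.0854] dock rel hinge mm [-31.   -1.3  85.4] jawdeg -104.9 xax [ 0.001 -0.001 -1.   ] F [-0.26 -0.45 -0.16] grip 0.005
```

Now I'll go down in small steps until the force shows the rests.

```bash
python3 -m handwheel '[{"xyz":[-0.2,0.05,-0.4],"angular":[0,0,0]},{"xyz":[-0.2,0.05,-0.4],"angular":[0,0,0]},{"xyz":[-0.1,0.05,-0.3],"angular":[0,0,0]}]'
python3 -c "
from h import *
st()"
python3 -m handwheel '[{"xyz":[0,0,-0.2],"angular":[0,0,0]},{"xyz":[0,0,-0.2],"angular":[0,0,0]}]'
python3 - <<'E'
from h import *
import cv2
st()
i=get_image("wrist");cv2.imwrite("pics/f_w.png",i["pixels"][50:400])
E
```

```text
time: 7.15
position: [0.4585, 0.1314, 0.0726]
tool_rot: [1.398, 1.074, -1.398]
ft_force: [0.5, -0.9, -0.1]
grip_width: 0.006
t 7.15 pos [0.4585 0.1314 0.0726] dock rel hinge mm [-37.6  -1.2  72.6] jawdeg -104.9 xax [ 0. -0. -1.] F [ 0.53 -0.86 -0.08] grip 0.006
time: 7.32
position: [0.4576, 0.1316, 0.0676]
tool_rot: [1.397, 1.075, -1.399]
ft_force: [-0.3, 0.0, 0.2]
grip_width: 0.009
t 7.32 pos [0.4576 0.1316 0.0676] dock rel hinge mm [-38.5  -1.1  67.6] jawdeg -104.9 xax [-0.001 -0.    -1.   ] F [-0.32  0.04  0.21] grip 0.009
```

View pics/f_w.png

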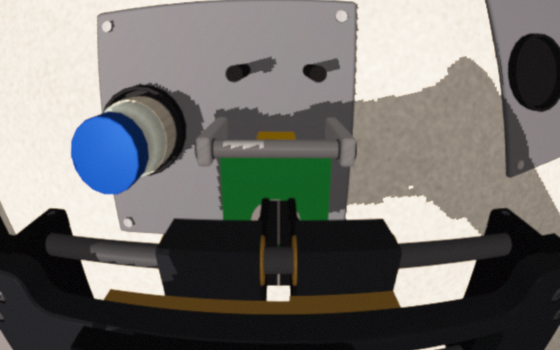

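```bash
for k in 1; do python3 -m handwheel '[{"xyz":[0,0,-0.2],"angular":[0,0,0]},{"xyz":[0,0,-0.1],"angular":[0,0,0]}]'; done
python3 -c "
from h import *
st()"
python3 -m handwheel '[{"xyz":[0,0,-0.1],"angular":[0,0,0]},{"xyz":[0,0,-0.1],"angular":[0,0,0]}]'
python3 -c "
from h import *
st()"
```

```text
time: 7.53
position: [0.4576, 0.1317, 0.0647]
tool_rot: [1.397, 1.076, -1.4]
ft_force: [-4.6, -1.9, 13.3]
grip_width: 0.006
t 7.53 pos [0.4576 0.1317 0.0647] dock rel hinge mm [-38.5  -1.1  64.7] jawdeg -104.9 xax [-0.002 -0.    -1.   ] F [-4.56 -1.92 13.26] grip 0.006
time: 7.7
position: [0.4575, 0.1317, 0.0648]
tool_rot: [1.395, 1.075, -1.402]
ft_force: [-3.4, -2.0, 11.9]
grip_width: 0.004
t 7.7 pos [0.4575 0.1317 0.0648] dock rel hinge mm [-38.6  -1.1  64.8] jawdeg -104.9 xax [-0.004 -0.002 -1.   ] F [-3.44 -1.99 11.94] grip 0.004
```

The finger bottomed out at z = 64.7 mm, where the level paddle's top should be (64.5 mm), at about 12 N on the rests. I'll lift straight off.

```bash
python3 -m handwheel '[{"xyz":[0,0,0.5],"angular":[0,0,0]},{"xyz":[0,0,2],"angular":[0,0,0]},{"xyz":[0,0,3],"angular":[0,0,0]},{"xyz":[0,0,3.5],"angular":[0,0,0]},{"xyz":[0,0,3.5],"angular":[0,0,0]}]'
python3 -m handwheel '[{"xyz":[1,-3.5,0],"angular":[0,0,0]},{"xyz":[0.8,-4,0],"angular":[0,0,0]},{"xyz":[0.8,-4,0],"angular":[0,0,0]},{"xyz":[0.8,-4,0],"angular":[0,0,0]},{"xyz":[0.5,-4,0],"angular":[0,0,0]}]'
python3 -m handwheel '[{"xyz":[0,-4,0],"angular":[0,0,0]},{"xyz":[0,-4,0],"angular":[0,0,0]},{"xyz":[0,-4,0],"angular":[0,0,0]},{"xyz":[0,-3,0],"angular":[0,0,0]},{"xyz":[0,0,0],"angular":[0,0,0]}]'
python3 - <<'E'
from h import *
import cv2
st()
i=get_image("top");o=i["pixels"];z=cv2.resize(o[190:285,180:280],(600,570),interpolation=cv2.INTER_CUBIC);cv2.imwrite("pics/g_t.png",z)
cv2.imwrite("pics/g_tf.png",o)
j=get_image("scene");cv2.imwrite("pics/g_s.png",cv2.resize(j["pixels"][150:260,180:380],None,fx=4,fy=4,interpolation=cv2.INTER_CUBIC))
for a in (2.6,2.9,np.pi):
    u=np.array([np.cos(a),np.sin(a)]);n=-np.array([-u[1],u[0]]);q=.07*u+.0025*n
    P=dock(D,[[q[0],-.035+y,.062+q[1]] for y in(.03,-.03)])
    print(a,((proj(i,P)+.4-[180,190])*6).round(),((proj(j,P)+.4-[180,150])*4).round())
E
```

```text
time: 8.12
position: [0.4509, 0.1306, 0.1872]
tool_rot: [1.385, 1.087, -1.415]
ft_force: [0.6, -0.7, 0.2]
grip_width: 0.006
time: 8.53
position: [0.4959, -0.058, 0.1999]
tool_rot: [1.382, 1.086, -1.379]
ft_force: [0.3, 0.6, -1.0]
grip_width: 0.004
time: 8.95
position: [0.4941, -0.2259, 0.2004]
tool_rot: [1.389, 1.074, -1.387]
ft_force: [-1.1, -0.5, -0.3]
grip_width: 0.004
t 8.95 pos [ 0.4941 -0.2259  0.2004] dock rel hinge mm [  89.2 -337.1  200.4] jawdeg -104.2 xax [ 0.005 -0.005 -1.   ] F [-1.14 -0.54 -0.34] grip 0.004
2.6 [[253. 388.]
 [384. 423.]] [[589. 122.]
 [517. 117.]]
2.9 [[253. 412.]
 [382. 447.]] [[588. 129.]
 [517. 124.]]
3.141592653589793 [[256. 421.]
 [383. 455.]] [[586. 139.]
 [516. 134.]]
```

View pics/g_t.png

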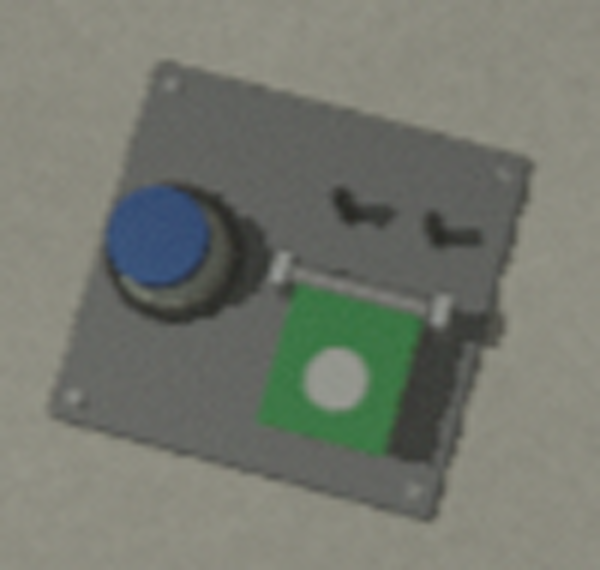

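View pics/g_s.png

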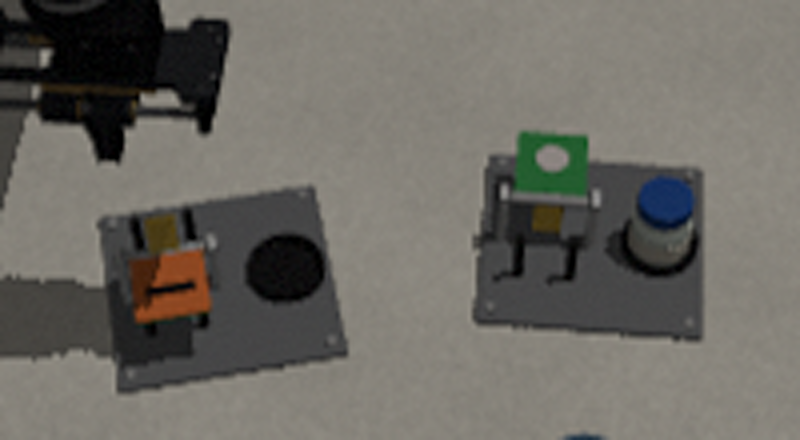

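View pics/g_tf.png

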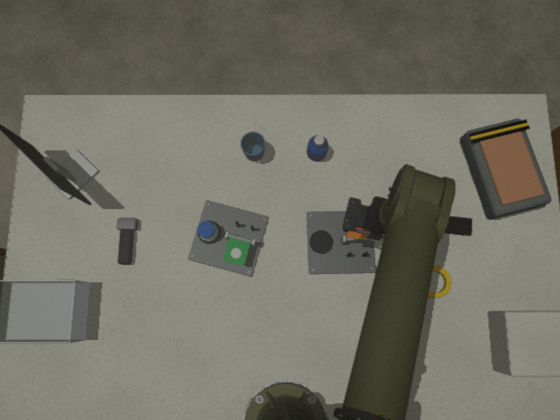

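The paddle is green side up. Its edge in the top view, at (258,421) and (385,455), matches the level position computed for pi. The jar and dock_b's paddle haven't moved, and the tool is clear at z = 0.2. I'll hand in.

```bash
python3 -m handwheel '[{"xyz":[0,0,0],"angular":[0,0,0]},{"xyz":[0,0,0],"angular":[0,0,0]}]' && python3 -c "
from bench import *
print(close_job())"
```

```text
time: 9.22
position: [0.4957, -0.2166, 0.2003]
tool_rot: [1.386, 1.083, -1.378]
ft_force: [-0.2, -0.2, -0.3]
grip_width: 0.001
the job is handed in; nothing more can be done
None
```

The left dock's status paddle, the one beside the blue-capped jar, now lies flat with its green face up, and I handed the job in at about 9.2 s. With the fingers closed, I pushed the thumb tab until the paddle stood nearly upright. I then pushed the paddle's underside over the hinge, lowered it onto the rests and lifted clear.

**Final checks:**
- **Paddle:** the free edge in the top image matches the position computed for pi to within about 2 zoomed pixels (under 1 mm). The finger stopped at z = 64.7 mm, against 64.5 mm for a level paddle.
- **Jar and the other paddle:** the jar looked unmoved in the top image. Dock_b's paddle was still orange side up; I judged that by eye in the scene view, as the arm partly hid it from above.
- **Other objects:** they looked unmoved, but I did not measure them, and the arm hid part of the tape roll and hub from above.
- **Forces:** 1 to 3 N while turning the paddle. Settling it on the rests took about 13 N downward, more than the few newtons I had meant to use but well under the limits.

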